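# Open the bench suction port to three quarters

### The job

Before the glue comes out, open the round suction port in the bench to three quarters: with the fingers, push the lever round by its upright handle until the fourth long scale mark, counted from the thin (shut) end of the wedge beside the scale, shows in the middle of the lever's window. A flat wax tin has been left in the lever's way: push it across the bench away from the port, farther out than the lever reaches, and leave it standing flat on the bench. Grip and lift nothing, only push, and leave everything else where it stands.

Things in the scene. Friction and masses are not known exactly. Their poses are not given: they have to be found in the camera images.
- port: Suction port with an iris, fixed on the bench at a varying place and yaw: round aluminium flange 242 mm across, 5 mm thick, carrying a turning ring 159 mm across, top 16 mm above the bench. Origin: on the ring's axis at the bench surface, z up. Long scale marks at 135 (shut), 157.5, 180, 202.5 (three quarters) and 225 deg (open), counter-clockwise from its +x axis seen from above.
- lever (a joint): Turn of ring and lever, rad: 0 shut (lever over the 135 deg mark), grows counter-clockwise from above, 1.571 open stop, 1.178 three quarters. Friction only, about 3 to 5 N at the handle; stays where left. The steel lever is radial, 25 mm wide, tip 160 mm from the axis, top 16 mm above the bench; a 15 mm wide window between its two rails shows the scale beneath.
- handle (a point): Centre of the top of the lever's upright black handle, 149 mm from the port's axis, 56 mm above the bench. The handle is a round post 14 to 19 mm thick, rising 40 mm above the lever.
- mark (a point): Middle of the fourth long mark (three quarters), 96 mm from the port's axis, 5.6 mm above the bench. The scale lies flat on the flange, 84 to 107 mm from the axis: five long marks, a short one between each two, and outside them a wedge, thin at the shut end, thick at the open end.
- tin: Flat round closed wax tin of bare aluminium, 52 mm across, 28 mm high, about 90 g, loose on the bench in the lever's way beside the three-quarter mark. Origin at the centre of its underside.
- edge_bottle: Bystander: small white bottle, 36 mm across, 75 mm high, left of the port. Origin: centre of its underside.
- spool: Bystander: thread spool standing up, 38 mm across, 44 mm high, near the shut end of the lever's travel. Origin: centre of its underside.
- weight: Bystander: brass pattern weight, 50 mm across, 62 mm high, beside the port on the open side. Origin: centre of its underside.
- jar: Bystander: amber jar, 58 mm across, 60 mm high, right of the port. Origin: centre of its underside.
- brush: Bystander: glue brush 170 mm long, lying at the left beside the cutting mat. Origin: its middle, on the bench.
- maul: Bystander: black-headed maul standing on its head, 72 mm across, 205 mm high, at the left. Origin: centre of its underside.
- hammer: Bystander: hammer 250 mm long, lying at the right. Origin: near its middle, on the bench.
- rule: Bystander: steel rule 300 x 28 x 4 mm lying on the cutting mat at the left. Origin: its middle, underside.
Not all that is in view belongs to the job. Several things look just like the tin: the one meant starts farthest to the robot's left.

How it is judged:
By the outcome, as a careful person would: the job done as asked, in the order asked, and still so for the second after the job is handed in, with the robot touching nothing.
It also fails if it takes over 51 s, if anything falls off the work surface, if the arm or the gripper's body presses on something with over 40 N, if the wrist force passes 120 N, or if a joint passes its speed limit or range.

### The arm

A 6-joint arm with a two-finger parallel gripper is mounted at the origin on the work surface. World frame = base frame: x ahead of the robot, y to its left, z up, the work surface at z = 0. Lengths are in m, angles in degrees, forces in N, time in s.
With the tool pointing down it reaches from about 0.4 to 0.825 m from the base axis. Payload 7 kg.
Tool frame: the origin (TCP) lies midway between the tips of the shut fingers; the grasp point (between the pads) lies 19 mm behind it; z points along the fingers, y is the line along which they close (so a half turn about z gives the same grasp; the last joint's range is limited). The gripper opens to 88 mm and grips with 3 to 60 N. Pads are 19 mm wide; open, the fingers measure 130 mm over their backs; the gripper's body (78 mm by 193 mm) begins 47 mm behind the grasp point.
Start: joints at [90.705, 20.546, 0.682, 0, -70.136, -16.507], TCP at [0.184, 0.649, 0.227] pointing down, gripper open.
Joint ranges: [-176.03, 176.03], [-82.01, 121.73], [-58.28, 71.71], [-173.87, 95.51], [-174.79, -0.11], [-173.66, 173.66]. Speed limits (degrees/s): [136.94, 136.94, 172.46, 180, 180, 180].

### API

Orientations are given as [roll, pitch, yaw] about the fixed x, y, z axes, in that order (R = Rz(yaw) Ry(pitch) Rx(roll)).
In Python, from plant import r, eyes, workorder gives the robot as it stands.
- The arm moves only by the tool step_arm, never from a script. Its argument "plan" is a list of rows, each a list of 5 numbers: the shift along the tool's x, y, z each as a share of 25 cm, from -1 to 1, then the turn about the tool's z as a share of 60 degrees, from -1 to 1, then the finger opening in mm, from 0 to 87.6. In form: [[x, y, z, turn, jaw], ...]. A call has 1 to 12 rows; each row is the pose to reach, as a shift and turn from the pose commanded when the call began, along the tool's axes at that moment; what a row does not reach only later rows make up. A row lasts 1/12 s, in which the tool goes at most 41.7 mm and 7.16 degrees, less where a joint would pass 70% of its speed; a pose out of reach is approached as far as the arm can. A call with a number of a shift or a turn outside -1 to 1 is refused whole. A call with a gripper value outside its range is refused whole. The fingers move at their own pace and stop on an object; "newtons" is the grip in N (left out, the last holds). Time passes only in rows, so rows that repeat a pose let the fingers close. It gives the time, the measured TCP pose, the force, the opening and the grip force at its end, in the units of the state.
- r.get_state(): the state, without advancing time (a new reading comes with each control period).
- eyes.capture(name): name is "scene" or "top" or "wrist"; returns the picture (400x640x3 uint8, red, green, blue); there is no depth.
- eyes.camera_model(name): a dict with "fov_y" (degrees; the focal length in pixels is half the picture's height over the tangent of half this angle, whatever the lens; pixels are square), "cx", "cy" (the principal point, pixels), "k1" (the pictures are not rectified: a ray, as slopes to the right and down, at radius r is drawn at 1 + k1 r^2 times it, then the intrinsics apply), "world_to_cam" (4x4, takes a point from world to camera coordinates); the wrist camera has in their place "hand_eye" (4x4, takes a point from camera to tool coordinates, whose origin is the TCP and whose axes are the flange's). Camera axes: x right, y up, looking along -z (the intrinsics and any distortion apply to the point x, -y, -z); pixel columns grow to the right and rows downward; lengths in m; the calibration is good to about 2 mm. A picture is of the moment at which its call begins: read the wrist's pose just before it. camera_model takes no time and is no camera call.
- workorder.close_job(): hands the job in; it is judged then, once.
The state is a dict: "time_s": time; "joints": joint angles; "qd": joint speeds; "joint_torque": joint torques, N m; "tcp_pos": TCP position; "eef_rot": TCP orientation; "contact_force": force on the tool from outside, world axes, zero at the start; "moment": the same for the moment, N m; "gripper_width": finger opening in m; "gripper_force": force on a finger pad.
Only numpy, scipy, OpenCV 4.12 (cv2) and the standard library are available. Lean on these libraries where they do the work, as an engineer would, in place of code of your own. Each camera call takes 0.05 s, during which the arm holds its last target. There are 200 camera calls.

## Working session

There is one attempt and no reset: what is moved stays moved. The work goes in short steps, Python scripts to look and compute and a tool call to move; the robot and the scene stay as the last step left them, time stands still between calls to the robot, and variables do not carry over. Pictures are saved under pics/ and viewed, at most 10 in all, crops included, and the job is handed in when it is done.

Besides the shell and the picture viewer there is one more tool, called after ">>>" by a JSON object that holds its "method" and its "body". step_arm: Moves the arm, as the interface text tells. Its arguments: {"type":"object","properties":{"plan":{"type":"array"},"newtons":{"type":"number"}},"required":["plan"]}

```bash
mkdir -p pics
cat > h.py <<'E'
import numpy as np, cv2
from plant import r, eyes, workorder
from scipy.spatial.transform import Rotation as R
def cap(n,f=None):
    s=r.get_state(); im=eyes.capture(n)
    if f: cv2.imwrite('pics/'+f,im[:,:,::-1])
    return s,im
def c2w(n,s=None):
    m=eyes.camera_model(n)
    if 'world_to_cam' in m: return m,np.linalg.inv(np.array(m['world_to_cam']))
    T=np.eye(4);T[:3,:3]=R.from_euler('xyz',s['eef_rot'],degrees=True).as_matrix();T[:3,3]=s['tcp_pos']
    return m,T@np.array(m['hand_eye'])
def ray(n,uv,z,s=None):
    m,T=c2w(n,s);f=200/np.tan(np.radians(m['fov_y'])/2)
    d=np.array([(uv[0]-m['cx'])/f,(uv[1]-m['cy'])/f]);x=d.copy()
    for _ in range(20): x=d/(1+m['k1']*(x@x))
    v=T[:3,:3]@np.array([x[0],-x[1],-1]);o=T[:3,3]
    return (o+v*(z-o[2])/v[2])
def proj(n,p,s=None):
    m,T=c2w(n,s);f=200/np.tan(np.radians(m['fov_y'])/2)
    q=np.linalg.inv(T)@np.append(p,1);x=np.array([q[0],-q[1]])/-q[2]
    return x*(1+m['k1']*(x@x))*f+[m['cx'],m['cy']]
E
python3 - <<'E'
from h import *
s,a=cap('top','top.png'); _,b=cap('scene','scene.png'); print(s)
E
```

```text
{'time_s': 0.0, 'joints': array([ 9.07037892e+01,  2.05907252e+01,  6.33011063e-01, -2.26131622e-02,
       -7.01365090e+01, -1.65077564e+01]), 'qd': array([-0.01814657, -0.00849478, -0.07180819, -0.18305955, -0.04260051,
       -0.02454711]), 'joint_torque': array([ 2.00795825e-03, -5.82716060e+01,  2.93054152e+01,  6.99746087e+00,
        6.78650526e-03, -1.59403389e-04]), 'tcp_pos': array([0.18370185, 0.64899305, 0.22561708]), 'eef_rot': array([ 1.79903620e+02, -6.39441663e-03, -1.58116627e+01]), 'contact_force': array([-0.04036979,  0.06913927,  0.59610206]), 'moment': array([ 0.00153985, -0.01456102,  0.0368438 ]), 'gripper_force': 0.0, 'gripper_width': 0.08770503602286403}
```

View pics/top.png

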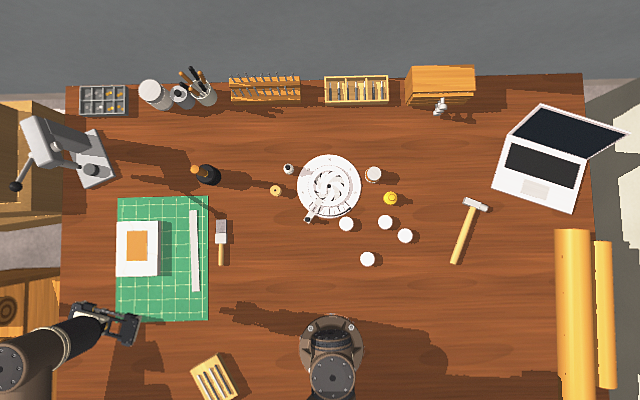

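View pics/scene.png

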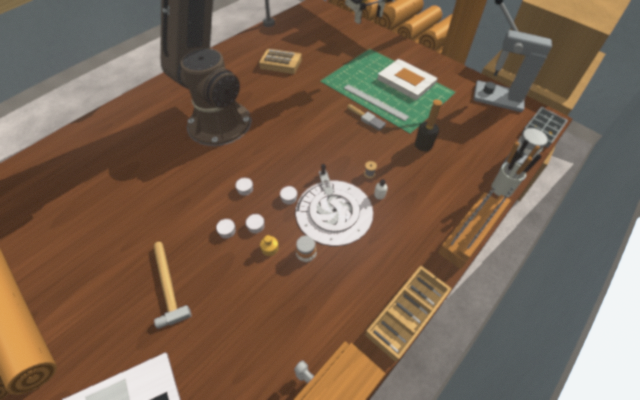

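The top view shows four look-alike tins at (346,224), (385,222), (405,236) and (367,259). The jar top at (374,174) also looks similar. The leftmost tin, (346,224), lies beside the port's scale, so I choose that one. The lever and handle are near (310,215), the spool is at (275,190), the bottle at (289,168) and the brass weight at (390,198). I'll check in a close crop.

Run:
```python
from h import *
a=cv2.imread('pics/top.png')
cv2.imwrite('pics/crop.png',cv2.resize(a[145:275,260:420],None,fx=5,fy=4.6*5/4.6,interpolation=cv2.INTER_CUBIC)[:600])
for n,p,z in [('port',(329,186),.005),('tin',(346,224),.028),('t2',(385,222),.028),('t3',(405,236),.028),('t4',(367,259),.028),('weight',(390,198),.062),('jar',(374,174),.06),('spool',(275,190),.044),('bottle',(289,167),.075)]:
    print(n,ray('top',p,z).round(3))
```

```text
port [ 0.592 -0.009  0.005]
tin [ 0.447 -0.068  0.028]
t2 [ 0.451 -0.212  0.028]
t3 [ 0.397 -0.283  0.028]
t4 [ 0.317 -0.141  0.028]
weight [ 0.536 -0.228  0.062]
jar [ 0.626 -0.173  0.06 ]
spool [0.578 0.19  0.044]
bottle [0.657 0.134 0.075]
```

View pics/crop.png

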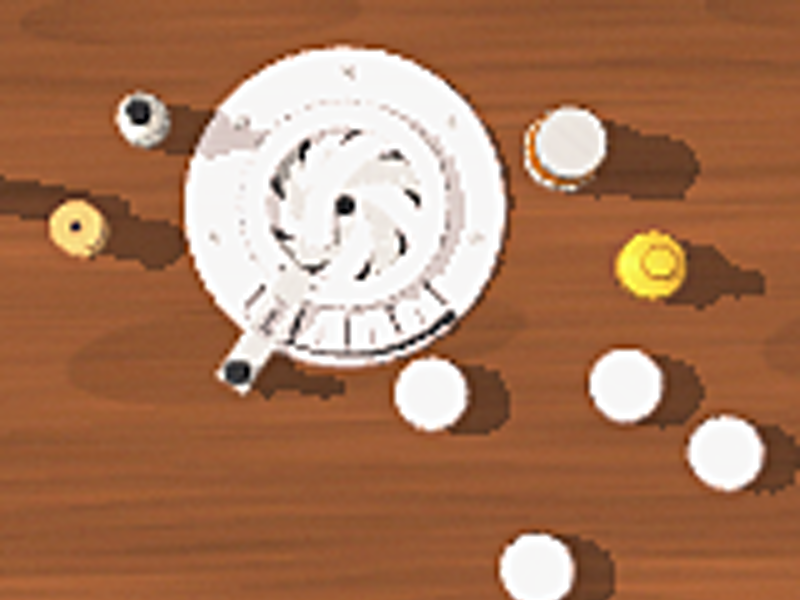

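The crop confirms it: the chosen tin at crop (431,394) touches the area beside the thick end of the wedge, next to the fourth mark at about (397,320). The first mark is at (258,295), and the lever sits between marks 1 and 2 with its handle at (237,372). I'm moving over for a closer wrist look.

>>> {"method": "step_arm", "body": {"plan": [[0.65,0.74,0,0,0],[0.65,0.74,0,0,0],[0.65,0.74,0,0,0],[0.65,0.74,0,0,0],[0.65,0.74,0,0,0],[0.65,0.74,0,0,0],[0.65,0.74,0,0,0]]}}

```text
time_s: 0.68
tcp_pos: [0.291, 0.4217, 0.2267]
eef_rot: [179.9, 0.0, -16.0]
contact_force: [-0.4, 0.7, -0.6]
gripper_width: 0.0466
gripper_force: 0.0
```

>>> {"method": "step_arm", "body": {"plan": [[0.65,0.74,0,0,0],[0.65,0.74,0,0,0],[0.65,0.74,0,0,0],[0.65,0.74,0,0,0],[0.65,0.74,0,0,0],[0.65,0.74,0,0,0],[0.65,0.74,0,0,0]]}}

```text
time_s: 1.27
tcp_pos: [0.3967, 0.2, 0.2265]
eef_rot: [179.9, 0.0, -16.0]
contact_force: [-0.6, 0.4, 0.4]
gripper_width: 0.002
gripper_force: 0.0
```

>>> {"method": "step_arm", "body": {"plan": [[0.65,0.74,0,-0.63,0],[0.65,0.74,0,-0.63,0],[0.65,0.74,0,-0.63,0],[0.65,0.74,0,-0.63,0],[0.65,0.74,0,-0.63,0],[0.65,0.74,0,-0.63,0],[0.65,0.74,0,-0.63,0],[0.65,0.74,0,-0.63,0],[0.65,0.74,0,-0.63,0]]}}

```text
time_s: 2.02
tcp_pos: [0.5019, -0.0193, 0.2258]
eef_rot: [-180.0, 0.1, 21.7]
contact_force: [0.6, 0.3, -0.4]
gripper_width: 0.0006
gripper_force: 0.0
```

Run:
```python
from h import *
s,a=cap('wrist','w1.png'); print(s['time_s'],s['tcp_pos'],s['eef_rot'],s['gripper_width']); np.savez('w1.npz',a=a,p=s['tcp_pos'],e=s['eef_rot'])
for p in [(.592,-.009,.005),(.447,-.068,.028)]: print(proj('wrist',p,s))
```

```text
2.0167 [ 0.50185749 -0.01927508  0.22579332] [-1.79989851e+02  9.24553096e-02  2.17392351e+01] 0.0005573400338504131
[339.18134504  96.54613502]
[338.92873916 232.69273722]
```

View pics/w1.png

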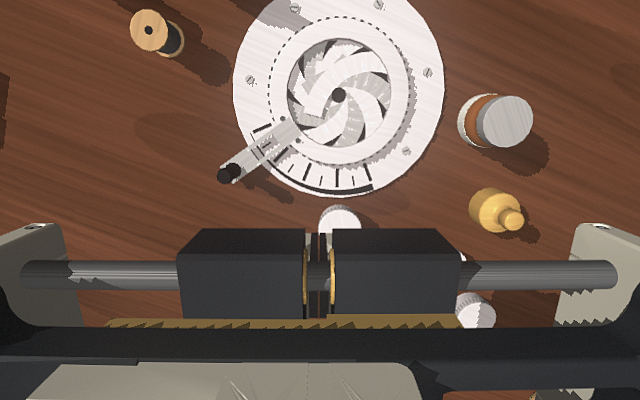

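The wrist view shows the port axis at (339,95), the handle at (229,174) and the long marks at about (258,131), (284,168), (308,178), (337,182) and (368,174). The fourth is (337,182) and the tin is at (340,222). Next I'll measure the port centre and the mark angles.

```bash
cat >> h.py <<'E'
def polar(im,s,c,z=.0056,a0=120,a1=240,r0=.07,r1=.165,k=5,kr=3000):
    A=np.arange(a0,a1,1/k);Rr=np.arange(r0,r1,1/kr)
    M=np.array([[proj('wrist',(c[0]+q*np.cos(t),c[1]+q*np.sin(t),z),s) for t in np.radians(A)] for q in Rr],np.float32)
    return A,Rr,cv2.remap(im,M[...,0],M[...,1],cv2.INTER_LINEAR)
E
python3 - <<'E'
from h import *
d=np.load('w1.npz');a=d['a'];s=dict(tcp_pos=d['p'],eef_rot=d['e'])
# flange outline: bright unsaturated pixels -> points on z=.005, circle fit
hsv=cv2.cvtColor(a,cv2.COLOR_RGB2HSV)
m=((hsv[...,1]<60)&(hsv[...,2]>110)).astype(np.uint8);m[205:]=0
cs,_=cv2.findContours(m,cv2.RETR_EXTERNAL,cv2.CHAIN_APPROX_NONE);c=max(cs,key=cv2.contourArea)[:,0]
P=np.array([ray('wrist',p,.005,s)[:2] for p in c if p[1]>2])
cen=ray('wrist',(339,95),.005,s)[:2]
for _ in range(8):
    q=np.hypot(*(P-cen).T);k=abs(q-.121)<.006
    X=P[k];sol=np.linalg.lstsq(np.c_[2*X,np.ones(len(X))],(X**2).sum(1),rcond=None)[0];cen=sol[:2];rad=np.sqrt(sol[2]+cen@cen)
print('centre',cen.round(4),rad,k.sum())
A,Rr,w=polar(a,s,cen);g=cv2.cvtColor(w,cv2.COLOR_RGB2GRAY)
p=g[(Rr>.088)&(Rr<.103)].mean(0);bg=cv2.blur(p[None],(51,1))[0];v=bg-p
for i in range(3,len(A)-3):
    if v[i]==v[i-3:i+4].max() and v[i]>12: print(A[i].round(1),v[i].round(0))
cv2.imwrite('pics/pol1.png',cv2.resize(w[:,:,::-1],None,fx=1.3,fy=1.5))
h=ray('wrist',(229,172),.056,s)[:2]-cen;print('handle',np.hypot(*h),np.degrees(np.arctan2(h[1],h[0]))%360)
_,t=cap('top');hs=cv2.cvtColor(t,cv2.COLOR_RGB2HSV);mm=((hs[...,1]<60)&(hs[...,2]>150)).astype(np.uint8)
n,l,st,ce=cv2.connectedComponentsWithStats(mm)
for i in range(1,n):
    if np.hypot(*(ce[i]-[346,224]))<8: print('tin',st[i],ray('top',ce[i],.026)[:2])
E
```

```text
centre [ 0.5928 -0.0072] 0.11999442690665384 467Traceback (most recent call last):
  File "<stdin>", line 13, in <module>
  File "h.py", line 25, in polar
    M=np.array([[proj('wrist',(c[0]+q*np.cos(t),c[1]+q*np.sin(t),z),s) for t in np.radians(A)] for q in Rr],np.float32)
                 ~~~~^^^^^^^^^^^^^^^^^^^^^^^^^^^^^^^^^^^^^^^^^^^^^^^^^
  File "h.py", line 20, in proj
    m,T=c2w(n,s);f=200/np.tan(np.radians(m['fov_y'])/2)
        ~~~^^^^^
  File "h.py", line 9, in c2w
    m=eyes.camera_model(n)
ValueError: time passes only in moves, steps and waits
```

```bash
sed -i "s/m=eyes.camera_model(n)/m=cm(n)/" h.py
cat >> h.py <<'E'
from functools import lru_cache
@lru_cache
def cm(n): return eyes.camera_model(n)
E
cat > m.py <<'E'
from h import *
def marks(a,s,cen,name):
    A,Rr,w=polar(a,s,cen);g=cv2.cvtColor(w,cv2.COLOR_RGB2GRAY)
    p=g[(Rr>.088)&(Rr<.103)].mean(0);v=cv2.blur(p[None],(51,1))[0]-p
    print('marks',[(float(A[i].round(1)),int(v[i])) for i in range(3,len(A)-3) if v[i]==v[i-3:i+4].max() and v[i]>12])
    cv2.imwrite('pics/'+name,cv2.resize(w[:,:,::-1],None,fx=1.3,fy=1.5))
E
python3 - <<'E'
from m import *
d=np.load('w1.npz');a=d['a'];s=dict(tcp_pos=d['p'],eef_rot=d['e']);cen=np.array([.5928,-.0072])
marks(a,s,cen,'pol1.png')
h=ray('wrist',(229,172),.056,s)[:2]-cen;print('handle',np.hypot(*h),np.degrees(np.arctan2(h[1],h[0]))%360)
_,t=cap('top');hs=cv2.cvtColor(t,cv2.COLOR_RGB2HSV);mm=((hs[...,1]<60)&(hs[...,2]>150)).astype(np.uint8)
n,l,st,ce=cv2.connectedComponentsWithStats(mm)
for i in range(1,n):
    if np.hypot(*(ce[i]-[346,224]))<8: print('tin',st[i],ray('top',ce[i],.026)[:2])
E
```

```text
marks [(133.8, 144), (145.2, 58), (148.0, 14), (156.6, 103), (167.8, 72), (179.0, 150), (190.4, 77), (201.4, 154), (213.0, 72), (224.2, 146)]
handle 0.14025212531961234 146.003338647611
tin [339 218  15  13 125] [ 0.44485901 -0.06867789]
```

View pics/pol1.png

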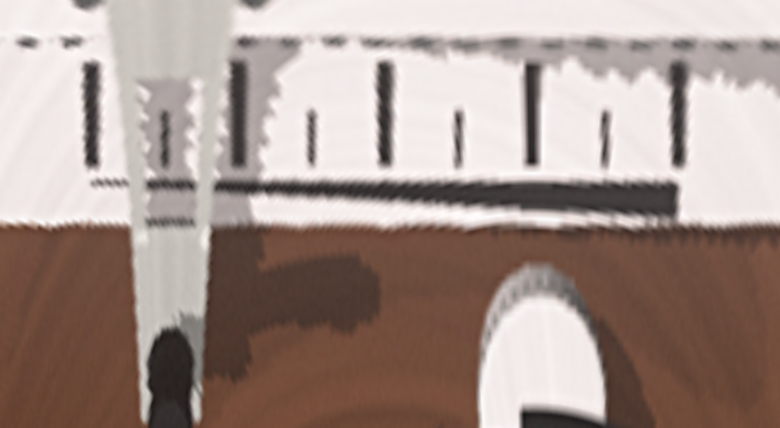

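Mark 4 lies at world angle 201.5°, the lever is at about 146°, and the port centre is (0.593,-0.007). The tin is at (0.445,-0.069), about 202.5° and r=0.16. I'm lowering the shut fingers inside the tin, above the flange.

>>> {"method": "step_arm", "body": {"plan": [[-0.09,0.1,0.1,0,0],[-0.09,0.1,0.25,0,0],[-0.09,0.1,0.4,0,0],[-0.09,0.1,0.55,0,0],[-0.09,0.1,0.68,0,0],[-0.09,0.1,0.76,0,0],[-0.09,0.1,0.81,0,0],[-0.09,0.1,0.84,0,0],[-0.09,0.1,0.84,0,0]]}}

```text
time_s: 2.87
tcp_pos: [0.4893, -0.048, 0.0154]
eef_rot: [-180.0, 0.1, 22.1]
contact_force: [-0.8, 0.3, 0.9]
gripper_width: 0.0004
gripper_force: 0.0
```

>>> {"method": "step_arm", "body": {"plan": [[-0.03,0.01,0,0,0],[-0.06,0.01,0,0,0],[-0.09,0.01,0,0,0],[-0.12,0.01,0,0,0],[-0.15,0.01,0,0,0],[-0.18,0.01,0,0,0],[-0.21,0.01,0,0,0],[-0.24,0.01,0,0,0],[-0.265,0.01,0,0,0],[-0.285,0.01,0,0,0],[-0.3,0.01,0,0,0],[-0.31,0.01,0,0,0]]}}

```text
time_s: 3.87
tcp_pos: [0.4191, -0.0804, 0.0166]
eef_rot: [180.0, -0.0, 22.0]
contact_force: [1.6, 0.6, 2.2]
gripper_width: 0.0003
gripper_force: 1.1
```

>>> {"method": "step_arm", "body": {"plan": [[0.06,0,0,0,0],[0.12,0,0,0,0],[0.12,0,-0.15,0,0],[0.12,0,-0.3,0,0],[0.12,0,-0.3,0,0]]}}

```text
time_s: 4.28
tcp_pos: [0.45, -0.0688, 0.0962]
eef_rot: [179.9, -0.3, 22.1]
contact_force: [1.0, 0.8, 0.5]
gripper_width: 0.0006
gripper_force: 0.0
```

Run:
```python
from h import *
s,t=cap('top','top2.png');print(s['time_s'],s['tcp_pos'],s['eef_rot']);hs=cv2.cvtColor(t,cv2.COLOR_RGB2HSV);mm=((hs[...,1]<60)&(hs[...,2]>150)).astype(np.uint8)
n,l,st,ce=cv2.connectedComponentsWithStats(mm)
cen=np.array([.5928,-.0072])
for i in range(1,n):
    if 40<st[i][4]<250 and np.hypot(*(ce[i]-[350,235]))<80: 
        q=ray('top',ce[i],.026)[:2];print(st[i],q,np.hypot(*(q-cen)))
s,a=cap('wrist','w2.png');cv2.imwrite('pics/c2.png',np.vstack([cv2.resize(t[150:280,230:430],(600,390)),cv2.resize(a,(320,200)).repeat(1,0) if 0 else cv2.copyMakeBorder(cv2.resize(a,(320,200)),0,0,0,280,0)])[:,:,::-1])
```

```text
4.2833 [ 0.4499638  -0.06875624  0.09623769] [179.8910488   -0.28136645  22.07693366]
[367 167  14  14 152] [ 0.63311097 -0.17664525] 0.17417424790401323
[379 215  13  14 145] [ 0.45218194 -0.21278073] 0.2490720270290581
[298 226  10  25  76] [0.401794   0.09390408] 0.2161141550060154
[398 229  14  14 153] [ 0.40006757 -0.28279479] 0.3363008695423614
[360 252  15  14 163] [ 0.31902299 -0.14032776] 0.3044287295255872
```

View pics/c2.png

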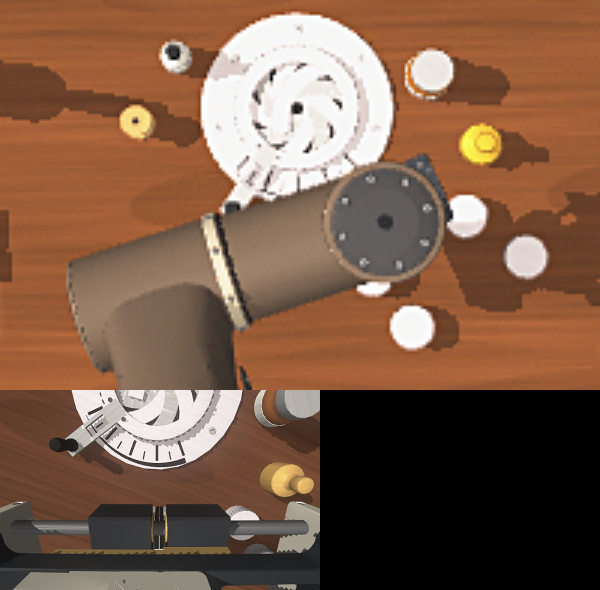

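The tin is now out at about (0.386,-0.094), r≈0.22, showing under the wrist at crop (373,290). The lever hasn't moved. Next I'm going to the shut side of the handle and turning so the wide finger face meets it.

>>> {"method": "step_arm", "body": {"plan": [[0.4,-0.59,0,1,0],[0.4,-0.59,0,1,0],[0.4,-0.59,0,1,0],[0.4,-0.59,0,1,0],[0.4,-0.59,0,1,0],[0.4,-0.59,0,1,0],[0.4,-0.59,0,1,0],[0.4,-0.59,0,1,0],[0.4,-0.59,0,1,0]]}}

```text
time_s: 5.13
tcp_pos: [0.4831, 0.1047, 0.0899]
eef_rot: [179.8, 0.1, -38.4]
contact_force: [0.3, -0.1, -0.3]
gripper_width: 0.0006
gripper_force: 0.0
```

>>> {"method": "step_arm", "body": {"plan": [[0,0,0,1,0],[0,0,0,1,0],[0,0,0,1,0],[0,0,0,1,0],[0,0,0,1,0],[0,0,0,1,0],[0,0,0,1,0],[0,0,0,1,0],[0,0,0,1,0]]}}

```text
time_s: 5.88
tcp_pos: [0.4832, 0.1043, 0.0901]
eef_rot: [179.8, -0.1, -98.4]
contact_force: [0.2, 0.4, -0.1]
gripper_width: 0.0006
gripper_force: 0.0
```

>>> {"method": "step_arm", "body": {"plan": [[0,0,0,0.43,0],[0,0,0,0.43,0],[0,0,0,0.43,0],[0,0,0,0.43,0],[0,0,0,0.43,0]]}}

```text
time_s: 6.3
tcp_pos: [0.4833, 0.1044, 0.0902]
eef_rot: [179.9, -0.2, -124.0]
contact_force: [0.8, 0.4, -0.2]
gripper_width: 0.0004
gripper_force: 0.0
```

Run:
```python
from h import *
s,a=cap('wrist','w3.png');print(s['joints'].round(1));np.savez('w3.npz',a=a,p=s['tcp_pos'],e=s['eef_rot'])
_,t=cap('top','top3.png');hs=cv2.cvtColor(t,cv2.COLOR_RGB2HSV);mm=((hs[...,1]<60)&(hs[...,2]>150)).astype(np.uint8)
n,l,st,ce=cv2.connectedComponentsWithStats(mm)
cen=np.array([.5928,-.0072])
for i in range(1,n):
    if 40<st[i][4]<250 and np.hypot(*(ce[i]-[350,235]))<60: 
        q=ray('top',ce[i],.026)[:2];print(st[i],q,np.hypot(*(q-cen)))
g=a.copy();hp=(.469,.0755)
for z in (.016,.056): u=proj('wrist',(*hp,z),s);print(u);cv2.circle(g,tuple(int(x) for x in u),3,(255,0,0),-1)
cv2.imwrite('pics/w3m.png',g[:,:,::-1])
```

```text
[ 35.   11.6 -32.   -0.  -46.6 -69. ]
[378 215  14  14 155] [ 0.45231045 -0.21106405] 0.2475840574486758
[398 229  15  14 154] [ 0.400069   -0.28296682] 0.33644104419179144
[347 234  14  15 157] [ 0.38422331 -0.0938123 ] 0.22584491443900284
[360 252  15  14 162] [ 0.31896272 -0.14048117] 0.3045500399581989
[312.19281773 167.52069479]
[311.15504392 178.25393859]
```

View pics/w3m.png

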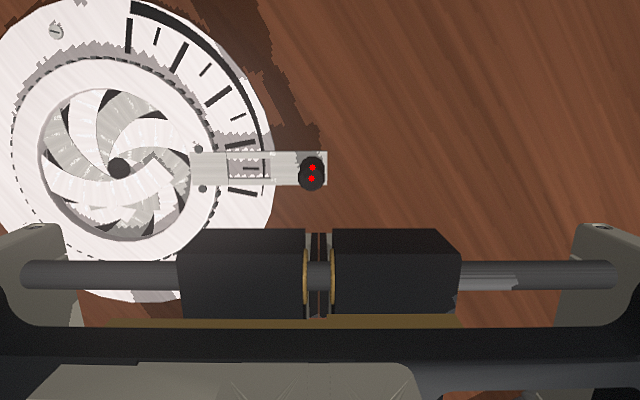

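The tin stands at r=0.226, well clear. The predicted handle position (red dots at (312,168) and (311,178)) matches the post, straight ahead of the fingers. Descending next and working out the arc table.

>>> {"method": "step_arm", "body": {"plan": [[0,0,0.08,0,0],[0,0,0.16,0,0],[0,0,0.21,0,0],[0,0,0.23,0,0],[0,0,0.23,0,0]]}}

```text
time_s: 6.82
tcp_pos: [0.4836, 0.1045, 0.0327]
eef_rot: [179.9, -0.2, -123.7]
contact_force: [0.5, 0.5, 0.0]
gripper_width: 0.0002
gripper_force: 0.0
```

Run:
```python
from h import *
s=r.get_state();print(s['tcp_pos'],s['eef_rot'])
cen=np.array([.5928,-.0072]);d=.0185;y=s['eef_rot'][2]
R2=R.from_euler('xyz',s['eef_rot'],degrees=True).as_matrix()
for th in [146.3,150,155,160,165,170,175,180,185,190,193,194]:
    t=np.radians(th);e=np.array([np.cos(t),np.sin(t)]);T=np.array([-e[1],e[0]])
    p=cen+.149*e-d*T; v=R2.T@np.append(p-s['tcp_pos'][:2],0)/.25
    yaw=np.degrees(np.arctan2(T[1],T[0]));print(th,v[:2].round(3),round(-((yaw-y+180)%360-180)/60,3))
```

```text
[0.48357514 0.10448714 0.03267817] [ 1.79923406e+02 -1.74207969e-01 -1.23712911e+02]
146.3 [ 0.055 -0.015] -0.0
150 [ 0.094 -0.012] -0.062
155 [ 0.146 -0.011] -0.145
160 [ 0.199 -0.015] -0.229
165 [ 0.25  -0.023] -0.312
170 [ 0.301 -0.036] -0.395
175 [ 0.351 -0.053] -0.479
180 [ 0.398 -0.075] -0.562
185 [ 0.444 -0.1  ] -0.645
190 [ 0.487 -0.129] -0.729
193 [ 0.512 -0.149] -0.779
194 [ 0.52  -0.156] -0.795
```

>>> {"method": "step_arm", "body": {"plan": [[0.05,-0.015,0,0,0],[0.09,-0.012,0,-0.06,0],[0.145,-0.011,0,-0.145,0],[0.2,-0.015,0,-0.23,0],[0.25,-0.023,0,-0.31,0],[0.3,-0.036,0,-0.395,0],[0.35,-0.053,0,-0.48,0],[0.4,-0.075,0,-0.56,0],[0.445,-0.1,0,-0.645,0],[0.47,-0.115,0,-0.69,0],[0.487,-0.129,0,-0.73,0],[0.487,-0.129,0,-0.73,0]]}}

```text
time_s: 7.82
tcp_pos: [0.4438, -0.0147, 0.0349]
eef_rot: [-179.9, 0.0, -79.9]
contact_force: [-0.7, 0.7, -0.2]
gripper_width: 0.0006
gripper_force: 0.2
```

Run:
```python
from m import *
s,a=cap('wrist');cen=np.array([.5928,-.0072])
print(s['contact_force'])
A,Rr,w=polar(a,s,cen,z=.0056)
_,_,w2=polar(a,s,cen,z=.016)
cv2.imwrite('pics/p4.png',np.vstack([cv2.resize(a,(600,300)),cv2.resize(w[:150],(600,150)),cv2.resize(w2[:150],(600,150))])[:,:,::-1])
```

```text
[-0.66970542  0.67496721 -0.20480782]
```

View pics/p4.png

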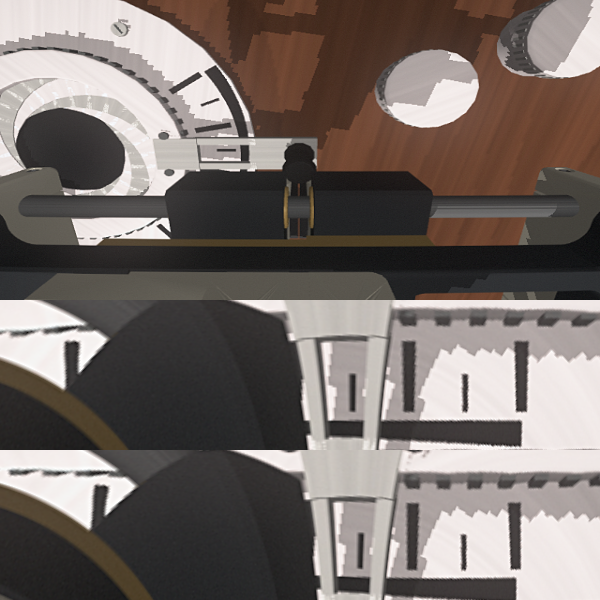

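The wrist view shows the handle at (298,160) against the fingers, and the window over the short mark between marks 3 and 4, so the lever is at about 190°. It needs roughly 11° more. I'm computing the next leg to 200.5°.

```bash
cat > arc.py <<'E'
from h import *
import sys
s=r.get_state();print(s['tcp_pos'],s['eef_rot'])
cen=np.array([.5928,-.0072]);d=.0185;y=s['eef_rot'][2]
R2=R.from_euler('xyz',s['eef_rot'],degrees=True).as_matrix()
for th in map(float,sys.argv[1:]):
    t=np.radians(th);e=np.array([np.cos(t),np.sin(t)]);T=np.array([-e[1],e[0]])
    p=cen+.149*e-d*T; v=R2.T@np.append(p-s['tcp_pos'][:2],0)/.25
    yaw=np.degrees(np.arctan2(T[1],T[0]));print(th,v[:2].round(3),round(-((yaw-y+180)%360-180)/60,3))
E
python3 arc.py 190 193 196 198 199.5 200.5
```

```text
[ 0.44383856 -0.01438506  0.03485206] [-1.79931909e+02  1.34770532e-02 -8.00558168e+01]
190.0 [0.001 0.004] -0.001
193.0 [0.032 0.007] -0.051
196.0 [0.064 0.009] -0.101
198.0 [0.085 0.009] -0.134
199.5 [0.101 0.008] -0.159
200.5 [0.111 0.008] -0.176
```

>>> {"method": "step_arm", "body": {"plan": [[0.03,0.007,0,-0.05,0],[0.06,0.009,0,-0.1,0],[0.085,0.009,0,-0.135,0],[0.1,0.008,0,-0.16,0],[0.11,0.008,0,-0.175,0],[0.11,0.008,0,-0.175,0],[0.11,0.008,0,-0.175,0]]}}

```text
time_s: 8.45
tcp_pos: [0.4469, -0.0412, 0.0344]
eef_rot: [-179.9, -0.0, -69.6]
contact_force: [-0.2, 0.5, 0.1]
gripper_width: 0.0002
gripper_force: 0.6
```

>>> {"method": "step_arm", "body": {"plan": [[-0.06,0,0,0,0],[-0.12,0,0,0,0],[-0.12,0,-0.15,0,0],[-0.12,0,-0.3,0,0],[-0.12,0,-0.45,0,0],[-0.12,0,-0.5,0,0],[-0.12,0,-0.5,0,0],[-0.12,0,-0.5,0,0]]}}

```text
time_s: 9.12
tcp_pos: [0.4359, -0.0131, 0.1597]
eef_rot: [-179.9, 0.0, -69.5]
contact_force: [-0.7, 0.0, 0.1]
gripper_width: 0.0003
gripper_force: 0.0
```

```bash
cat > lk.py <<'E'
from m import *
import sys
s,a=cap('wrist');cen=np.array([.5928,-.0072]);print(s['time_s'],s['tcp_pos'],s['eef_rot'])
kw=dict(a0=190,a1=214,k=25,r0=.085,r1=.135,kr=5000)
A,Rr,w=polar(a,s,cen,z=.0056,**kw);_,_,w2=polar(a,s,cen,z=.016,**kw)
g=cv2.cvtColor(w,cv2.COLOR_RGB2GRAY);print(w.shape)
p=g[(Rr>.09)&(Rr<.104)].mean(0);i=p[200:380].argmin()+200;k=p<(p[i]+40);print('mark dark',A[i])
cv2.imwrite('pics/'+sys.argv[1],np.vstack([cv2.resize(a[60:310,120:440],(600,280)),cv2.resize(w,(600,160)),cv2.resize(w2,(600,160))])[:,:,::-1])
E
python3 lk.py l5.png
```

```text
9.1167 [ 0.43592504 -0.01308434  0.15968607] [-1.79902069e+02  1.23421332e-02 -6.95461706e+01]
(250, 600, 3)
mark dark 202.27999999999756
```

View pics/l5.png

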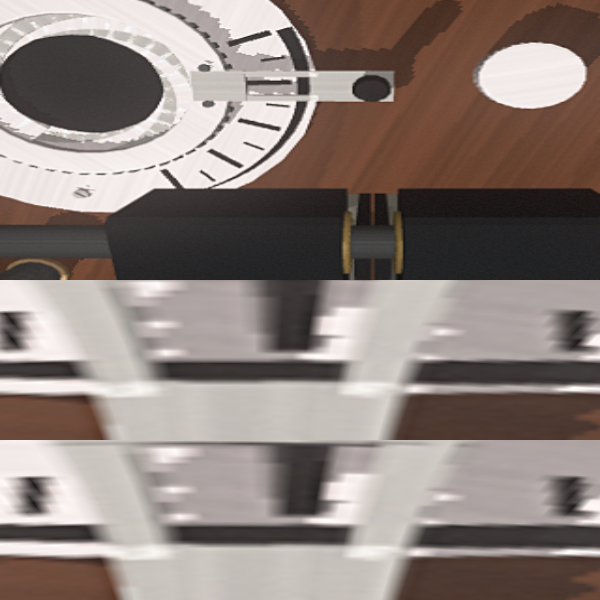

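The window is near mark 4, and the mark sits slightly on the open side of the window's middle. I'll measure the remainder numerically from the lever edges and the mark.

```bash
cat > meas.py <<'E'
from m import *
def meas():
    s,a=cap('wrist');cen=np.array([.5928,-.0072])
    kw=dict(a0=188,a1=216,k=25,r0=.085,r1=.145,kr=5000)
    A,Rr,w=polar(a,s,cen,z=.016,**kw)
    sat=cv2.cvtColor(w,cv2.COLOR_RGB2HSV)[...,1]
    for lo,hi in ((.125,.13),(.13,.136)):
        p=sat[(Rr>lo)&(Rr<hi)].mean(0);k=p<(p.max()+p.min())/2;k=np.flatnonzero(k);k=k[(k>50)&(k<len(A)-50)]
        print('lever',A[k[0]],A[k[-1]],(A[k[0]]+A[k[-1]])/2, 'width mm',np.radians(A[k[-1]]-A[k[0]])*(lo+hi)*500)
    A,Rr,w=polar(a,s,cen,z=.0056,**kw);g=cv2.cvtColor(w,cv2.COLOR_RGB2GRAY)
    p=g[(Rr>.092)&(Rr<.103)].mean(0);q=(A>198)&(A<205);x=A[q];v=p[q];k=v<(v.min()+np.median(v))/2;print('mark4',x[k].mean(),x[k].min(),x[k].max())
    return s
if __name__=='__main__': meas()
E
python3 meas.py; python3 arc.py 200.5
```

```text
lever 194.5199999999987 206.27999999999636 200.39999999999753 width mm 26.16946680439777
lever 194.75999999999866 206.0399999999964 200.39999999999753 width mm 26.18412757011452
mark4 201.6399999999973 200.63999999999749 202.6399999999971
[ 0.43500875 -0.0134895   0.15807965] [ 1.79891455e+02  8.98693853e-03 -6.95373554e+01]
200.5 [ 0.123 -0.004] -0.001
```

>>> {"method": "step_arm", "body": {"plan": [[0,0,0.15,0,0],[0,0,0.3,0,0],[0,0,0.43,0,0],[0,0,0.5,0,0],[0,0,0.5,0,0],[0.06,0,0.5,0,0],[0.1,0,0.5,0,0],[0.115,0,0.5,-0.01,0],[0.123,0,0.5,-0.018,0],[0.131,0,0.5,-0.018,0],[0.131,0,0.5,-0.018,0],[0.131,0,0.5,-0.018,0]]}}

```text
time_s: 10.22
tcp_pos: [0.4475, -0.0438, 0.0344]
eef_rot: [-180.0, -0.0, -68.4]
contact_force: [-0.4, 0.7, 0.3]
gripper_width: 0.0001
gripper_force: 0.3
```

>>> {"method": "step_arm", "body": {"plan": [[-0.06,0,0,0,0],[-0.13,0,0,0,0],[-0.13,0,-0.15,0,0],[-0.13,0,-0.3,0,0],[-0.13,0,-0.45,0,0],[-0.13,0,-0.5,0,0],[-0.13,0,-0.5,0,0],[-0.13,0,-0.5,0,0]]}}

```text
time_s: 10.88
tcp_pos: [0.4359, -0.0134, 0.16]
eef_rot: [-179.8, 0.0, -68.4]
contact_force: [0.0, -0.5, -0.6]
gripper_width: 0.0004
gripper_force: 0.0
```

```bash
python3 meas.py; python3 lk.py l6.png
```

```text
lever 195.63999999999848 207.31999999999616 201.47999999999732 width mm 25.991443220694386
lever 195.87999999999843 207.0399999999962 201.4599999999973 width mm 25.90557302149628
mark4 201.73999999999725 200.71999999999747 202.75999999999706
10.9333 [ 0.43511136 -0.0136551   0.15894392] [-1.79973293e+02  1.25906288e-02 -6.84230328e+01]
(250, 600, 3)
mark dark 201.87999999999764
```

View pics/l6.png

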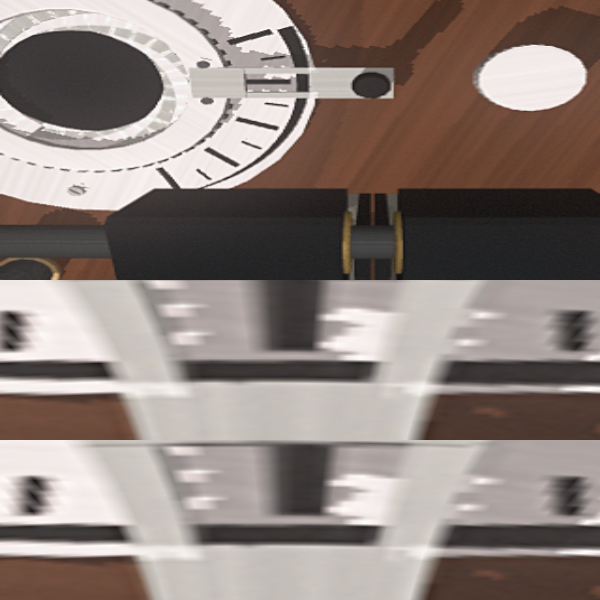

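The mark now sits in the middle of the window to within about 0.3°. The tin is standing flat and clear of the lever, and the fingers touch nothing.

```bash
python3 -c "
from h import *
print(workorder.close_job())"
```

```text
the job is handed in; nothing more can be done
None
```

I pushed the wax tin out to about 0.226 m from the port axis, standing flat and clear of the lever. I then pushed the lever round until the fourth mark sat mid-window (within about 0.3° by the wrist camera), and handed the job in after about 11 s of the 51 s; no verdict was returned.

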